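One pump of syrup into the mug

TASK

Give the mug a pump of syrup from the square bottle: first move the spice jar that stands in front of that bottle out of the way, leaving it upright on the counter, and stand the mug upright on the counter with the tip of the square bottle's spout over the middle of its mouth. Then press the square bottle's pump head all the way down and let it come fully back up. Never work that pump without the mug under its spout, do not press the round bottle's pump, and leave the pepper mill and the juice carton where they stand.

Things in the scene. Friction and masses are not known exactly. Their poses are not given: they have to be found in the camera images.
- rack: low steel wire rack screwed to the counter, 250 mm along its y, 88 mm along its x, rails up to 78 mm high; holds the two bottles side by side (60 mm either side of its middle, either way round). Origin on the counter under its centre, z up; its front and both spouts point along its -x
- square_bottle: fixed syrup bottle of amber glass with a square body, 70 x 70 mm, 142 mm high, then a round shoulder and neck (29 mm across), white screw collar 37 mm across up to 204 mm above the counter, white pump on top. Origin at the centre of its foot, 6 mm above the counter; z up, spout along -x
- square_pump (a joint): stroke of the square bottle's pump: 0 = up, grows as the head is pressed straight down, 0.022 m = fully down; sprung, takes about 3 N to start and 9 N fully down, returns by itself
- square_pump_top (a point): centre of the flat round top, 33 mm across, of the square bottle's pump head; about 266 mm above the counter when up; moves with the pump
- square_spout (a point): tip of the square bottle's spout, a tube 11 mm thick that runs out 95 mm from the pump's axis along the bottle's -x, level with the pump head, and turns down at its end; the tip is 223 mm above the counter when up (201 mm when pressed); moves with the pump
- round_bottle: the other fixed syrup bottle, same glass, height, pump and spout, but with a round body 72 mm across. Origin at the centre of its foot; spout along -x
- round_pump (a joint): stroke of the round bottle's pump, 0 = up, 0.022 m = fully down; to be left alone
- round_pump_top (a point): centre of the top of the round bottle's pump head, 33 mm across, about 266 mm above the counter
- spice_jar: round spice jar with a black lid and a green label, 45 mm across, 105 mm high; stands in front of the square bottle, where the mug has to go. Origin at the centre of its underside, z up
- mug: white mug, body 84 mm across and 90 mm high, with one ear handle. Origin on its underside, 15.5 mm from the centre of the body towards the handle; the handle points along its -y and ends 58 mm from the origin; z up
- mug_mouth (a point): centre of the mug's mouth (inner diameter about 74 mm), 90 mm above its underside
- mug_handle (a point): middle of the handle's outer bow, 60 mm above the mug's underside, 44 mm from the mug's origin along its -y; the handle is 24 mm thick along the mug's x and spans 16 to 82 mm in height and 24 to 58 mm from the origin
- mill: turned wooden pepper mill, 58 mm across, 170 mm high, standing in front of the round bottle. Origin at the centre of its underside
- carton: dark blue juice carton, 76 x 78 mm, 214 mm high, standing on the counter. Origin at the centre of its underside
- salt_box: wooden salt box fixed on the counter, 79 mm along its x, 112 mm along its y, 80 mm high; only an obstacle. Origin at the centre of its underside
- timer: round red kitchen timer fixed on the counter, 66 mm across, 55 mm high; only an obstacle. Origin at the centre of its underside
There are look-alikes about, which are no part of the job. Leave any purple look-alike of the mug alone. What is shaped like the spice_jar but yellow is not meant.

How it is judged:
On the way, in this order (a step that is already met when the one before it is completed fails the run):
1. the spice jar stands upright on the counter, at least 75 mm (centre) from under the spout tip (horizontal distance between spice_jar and square_spout above 0.075 m and angle between spice_jar's own z axis and vertical below 0.15 rad and height (world z) of spice_jar between -0.01 and 0.008 m), for 0.2 s.
2. the mug stands upright on the counter with the spout tip over its mouth (within 22 mm of the middle) (horizontal distance between mug_mouth and square_spout below 0.022 m and angle between mug's own z axis and vertical below 0.1 rad and height (world z) of mug below 0.006 m), for 0.2 s.
3. the square bottle's pump is pressed down (at least 17 of its 22 mm) with the mug under its spout (value of joint square_pump above 0.017 m and horizontal distance between mug_mouth and square_spout below 0.022 m), for 0.05 s.
4. the pump head is back up (value of joint square_pump below 0.003 m), for 0.2 s.
At the end, for the whole second after the job is handed in: the square bottle's pump is back up (within 3 mm); the mug stands upright and still on the counter with the spout tip within 22 mm of the middle of its mouth, seen from above; the spice jar stands upright and still on the counter, its centre at least 75 mm from under the spout tip (all of step 1 and all of step 2 and value of joint square_pump below 0.003 m and linear speed of each of mug, spice_jar below 0.02 m/s); the robot touches nothing.
It fails at once if the square bottle's pump is pressed (more than 5 mm) while the mug is not standing under its spout (value of joint square_pump above 0.005 m and (horizontal distance between mug_mouth and square_spout above 0.03 m or angle between mug's own z axis and vertical above 0.3 rad)).
It fails at once if the round bottle's pump is pressed (more than 5 mm) (value of joint round_pump above 0.005 m).
It fails at once if the pepper mill is shifted by more than 30 mm or tipped (distance of mill from where it was at the start of the episode above 0.03 m or angle between mill's own z axis and vertical above 0.3 rad).
It fails at once if the juice carton is shifted by more than 30 mm or tipped (distance of carton from where it was at the start of the episode above 0.03 m or angle between carton's own z axis and vertical above 0.3 rad).
It also fails if it takes over 72 s, if anything falls off the work surface, if the arm or the gripper's body presses on something with over 40 N, if the wrist force passes 120 N, or if a joint passes its speed limit or range.

ROBOT

A 6-joint arm with a two-finger parallel gripper is mounted at the origin on a cart in front of the work surface, level with it; the furniture and walls round the work are solid. World frame = base frame: x ahead of the robot, y to its left, z up, the work surface at z = 0. Lengths are in m, angles in rad, forces in N, time in s.
With the tool pointing down it reaches from about 0.35 to 0.725 m from the base axis. Payload 6 kg.
Tool frame: the origin (TCP) lies on the front face of the gripper's body, between the roots of the fingers; the fingertips stand 73 mm ahead of it and the grasp point (between the pads) lies 54 mm ahead of it; z points along the fingers, y is the line along which they close (so a half turn about z gives the same grasp; the last joint's range is limited). The gripper opens to 85 mm and grips with 20 to 120 N. Pads are 22 mm wide; open, the fingers measure 114 mm over their backs; the gripper's body (76 mm by 85 mm) begins 54 mm behind the grasp point. The pads swing forward as they close: fully open they stand 13 mm farther back than shut.
Start: joints at [1.46, 0.04, 0.085, 0, -1.615, -0.334], TCP at [0.258, 0.542, 0.304] pointing down, gripper open.
Joint ranges: [-2.56, 2.56], [-1.29, 2.01], [-1.08, 1.49], [-3.29, 1.98], [-2.81, -0.18], [-2.99, 2.99]. Speed limits (rad/s): [2.57, 2.57, 3.01, 3.14, 3.14, 3.14].

INTERFACE

Orientations are given as a unit quaternion [w, x, y, z].
In Python, from cell import read_state, grab_frame, camera_info, close_job, regions_of, spot_point gives the robot as it stands.
- The arm moves only by the tool step_arm, never from a script. Its argument "targets" is a list of rows, each an object with "translation": the shift along the tool's x, y, z in units of 100 mm (1.0 is 100 mm), a list of three; "dr": the turn, a rotation vector about the tool's x, y, z in units of pi/4 rad (1.0 is pi/4 rad), a list of three. In form: [{"translation": [x, y, z], "dr": [ax, ay, az]}, ...]. A call has 1 to 20 rows; each row shifts and turns the commanded pose from where the row before left it, along the tool's axes as they then stand; what a row does not reach is not made up. A row lasts 1/8 s, in which the tool goes at most 62.5 mm and 10.7 degrees, less where a joint would pass 70% of its speed; a pose out of reach is approached as far as the arm can. A call with a number of a shift or a turn outside -1 to 1 is refused whole. A call with a gripper value outside its range is refused whole. "hand" is the opening, from 0 (shut) to 1 (fully open), set as the call begins (left out, the last holds). The fingers move at their own pace and stop on an object; "squeeze" is the grip in N (left out, the last holds). Time passes only in rows, so rows that do not move let the fingers close. It gives the time, the measured TCP pose, the force, the opening and the grip force at its end, in the units of the state.
- read_state(): the state, without advancing time (a new reading comes with each control period).
- grab_frame(name): name is "side" or "top" or "wrist"; returns the picture (480x640x3 uint8, red, green, blue); there is no depth.
- camera_info(name): a dict with "camera_matrix" (3x3 intrinsics, pixels), "world_to_cam" (4x4, takes a point from world to camera coordinates). Camera axes: x right, y up, looking along -z (the intrinsics and any distortion apply to the point x, -y, -z); pixel columns grow to the right and rows downward; lengths in m; the calibration is good to about 2 mm. The wrist camera is an equidistant fisheye: a pixel r from the principal point sees the ray r / f radians off the axis. A picture is of the moment at which its call begins: read the wrist's pose just before it. camera_info takes no time and is no camera call; for the wrist camera it gives the pose at the moment of the call.
- close_job(): hands the job in; it is judged then, once.
Trained networks look in the newest picture that a camera, given by its name, has taken for a name from the list of things; names that differ only in an ending like _2 or _b are one class to them, and where a whole thing is asked for, a point or a joint stands for the part that bears it (a point fixed in the world has none). Each returns a list of dicts, best first, with "score" (0 to 1); they miss things now and then, are a little off and sometimes report something else, mostly with a low value. They report only what shows in the picture. A call takes as long as a camera call. They do not tell look-alikes from the thing itself.
- regions_of(target, camera): "mask" (480x640 bool, what is visible of it).
- spot_point(target, camera): "position" ([x, y, z] in m, in world coordinates, good to about 4 mm: a listed point, or the origin of a listed thing).
The state is a dict: "t": time; "qpos": joint angles; "joint_velocities": joint speeds; "effort": joint torques, N m; "position": TCP position; "tcp_rot": TCP orientation; "force": force on the tool from outside, world axes, zero at the start; "wrist_torque": the same for the moment, N m; "width": finger opening in m; "grasp_force": force on a finger pad.
Only numpy, scipy, OpenCV 4.12 (cv2) and the standard library are available. Lean on these libraries where they do the work, as an engineer would, in place of code of your own. Each camera call takes 0.05 s, during which the arm holds its last target. There are 200 camera calls.

## Working session

There is one attempt and no reset: what is moved stays moved. The work goes in short steps, Python scripts to look and compute and a tool call to move; the robot and the scene stay as the last step left them, time stands still between calls to the robot, and variables do not carry over. Pictures are saved under pics/ and viewed, at most 10 in all, crops included, and the job is handed in when it is done.

Besides the shell and the picture viewer there is one more tool, called after "Call:" in YAML: its name, and indented under it one key for each argument. step_arm: Moves the arm, as the interface text tells. Its arguments: {"type":"object","properties":{"targets":{"type":"array","items":{"type":"object","properties":{"translation":{"type":"array","items":{"type":"number","minimum":-1,"maximum":1}},"dr":{"type":"array","items":{"type":"number","minimum":-1,"maximum":1}}}}},"hand":{"type":"number"},"squeeze":{"type":"number"}},"required":["targets"]}

```bash
mkdir -p pics; python3 - <<'E'
from cell import *
import cv2,numpy as np
s=read_state();print(s['t'],s['position'],s['tcp_rot'])
ims=[]
for c in ['side','top']:
    im=grab_frame(c);cv2.imwrite(f'pics/{c}0.png',im[:,:,::-1])
    for n in ['rack','square_bottle','square_pump_top','square_spout','round_pump_top','spice_jar','mug','mug_mouth','mug_handle','mill','carton','salt_box','timer']:
        print(c,n,[(np.round(d['position'],3).tolist(),round(d['score'],2)) for d in spot_point(n,c)][:3])
E
```

```text
0.0 [0.25797873 0.54148978 0.30288199] [ 8.66730238e-04  9.75379368e-01 -2.20531899e-01 -1.40506084e-04]
side rack [([0.615, -0.148, 0.006], 0.65)]
side square_bottle [([0.649, -0.195, 0.007], 0.77)]
side square_pump_top [([0.646, -0.196, 0.268], 0.77), ([0.57, -0.527, -0.002], 0.18)]
side square_spout [([0.596, -0.273, 0.22], 0.63), ([0.504, -0.184, -0.0], 0.21)]
side round_pump_top [([0.584, -0.097, 0.264], 0.77)]
side spice_jar [([0.569, -0.303, 0.002], 0.88), ([0.456, -0.286, -0.0], 0.85)]
side mug [([0.467, 0.026, 0.0], 0.83), ([0.342, -0.094, -0.0], 0.68), ([0.65, -0.195, 0.268], 0.34)]
side mug_mouth [([0.478, 0.033, 0.09], 0.7), ([0.346, -0.109, 0.088], 0.68)]
side mug_handle [([0.334, -0.054, 0.065], 0.97), ([0.572, -0.305, -0.002], 0.59)]
side mill [([0.504, -0.185, -0.001], 0.62), ([0.468, -0.394, 0.001], 0.24), ([0.613, -0.143, 0.004], 0.22)]
side carton [([0.478, 0.03, 0.084], 0.65), ([0.466, -0.394, -0.0], 0.63), ([0.703, -0.423, 0.0], 0.42)]
side salt_box [([0.568, -0.53, -0.002], 0.85)]
side timer [([0.703, -0.425, 0.003], 0.56), ([0.568, -0.304, 0.0], 0.25)]
top rack [([0.616, -0.145, 0.001], 0.87)]
top square_bottle [([0.654, -0.19, 0.004], 0.93)]
top square_pump_top [([0.654, -0.194, 0.266], 0.7)]
top square_spout [([0.596, -0.271, 0.223], 0.84)]
top round_pump_top [([0.583, -0.1, 0.265], 0.79)]
top spice_jar [([0.459, -0.284, -0.003], 0.65), ([0.574, -0.299, -0.001], 0.61)]
top mug [([0.467, 0.027, 0.002], 0.85), ([0.344, -0.095, -0.002], 0.7)]
top mug_mouth [([0.479, 0.043, 0.092], 0.9), ([0.585, -0.097, 0.01], 0.72), ([0.352, -0.113, 0.093], 0.6)]
top mug_handle [([0.44, -0.004, 0.062], 0.93), ([0.335, -0.055, 0.06], 0.78), ([0.597, -0.274, 0.223], 0.73)]
top mill [([0.504, -0.186, 0.002], 0.71), ([0.571, -0.531, -0.001], 0.48)]
top carton [([0.472, -0.392, -0.002], 0.58)]
top salt_box [([0.571, -0.531, -0.002], 0.74)]
top timer [([0.703, -0.417, 0.005], 0.75), ([0.584, -0.097, 0.006], 0.59)]
```

View pics/side0.png

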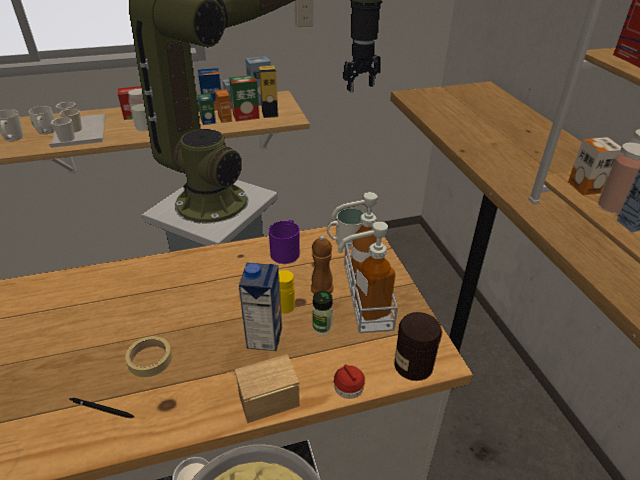

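View pics/top0.png

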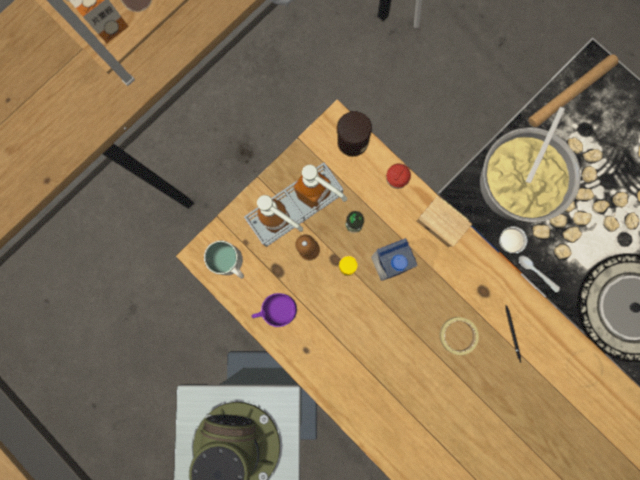

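Candidates, in side/top pixels:
- **Jars:** green label and black lid at (322,312)/(355,221), and yellow at (287,292)/(348,265). The green one fits; it stands by the square bottle's spout.
- **Mugs:** white at (347,225)/(222,258), and purple at (284,243)/(280,310). The white one is meant.

I'll confirm both in one crop and write the helper.

```bash
cat > h.py <<'E'
import numpy as np
from scipy.spatial.transform import Rotation as R
from cell import *
def tool(yaw,tilt=0,az=0):
    """yaw: deg of tool x when pointing down; tilt: deg the tool body leans toward azimuth az"""
    d=R.from_euler('z',yaw,degrees=True)*R.from_euler('x',180,degrees=True)
    a=np.radians(az)
    return R.from_rotvec(np.radians(tilt)*np.array([-np.sin(a),np.cos(a),0]))*d
def now():
    s=read_state();w,x,y,z=s['tcp_rot'];return np.array(s['position']),R.from_quat([x,y,z,w])
def rows(p,r,wps,step=.055,rot=10.0):
    """wps: (grasp point, rotation[,step]); prints rows in tool units from pose p,r"""
    for wp in wps:
        g,q=wp[:2]; st=wp[2] if len(wp)>2 else step
        e=np.array(g)-q.apply([0,0,.054])
        rv=(r.inv()*q).as_rotvec(); n=int(max(np.ceil(np.linalg.norm(e-p)/st-1e-6),np.ceil(np.degrees(np.linalg.norm(rv))/rot),1))
        p0=p
        for k in range(n):
            tr=np.round(r.inv().apply(p0+(e-p0)*(k+1)/n-p)/.1,2); d=np.round((r.inv()*q).as_rotvec()/(n-k)/(np.pi/4),2)
            print(tr.tolist(),d.tolist())
            p=p+r.apply(tr*.1); r=r*R.from_rotvec(d*np.pi/4)
        print('--')
    return p,r
E
python3 - <<'E'
from h import *
import cv2
im=cv2.imread('pics/side0.png')
cv2.imwrite('pics/crop.png',cv2.resize(im[190:400,225:405],None,fx=2.8,fy=2.8,interpolation=cv2.INTER_CUBIC))
i=camera_info('top');K=np.array(i['camera_matrix']);W=np.array(i['world_to_cam'])
for n,P in dict(jar=[.5715,-.301,.105],yel=[.457,-.285,.105],mug=[.479,.041,.09],purple=[.35,-.11,.09]).items():
    c=W@np.r_[P,1];u=K@[c[0],-c[1],-c[2]];print(n,(u[:2]/u[2]).round())
p,r=now()
# carton yaw from top mask
m=[d for d in regions_of('carton','top')][:1]
for d in m:
    q=cv2.findNonZero(d['mask'].astype(np.uint8));print('carton',d['score'],cv2.minAreaRect(q))
T=tool(0,25,180); print(T.as_matrix().round(2).tolist())
print('jar: yaw options')
for yaw in (0,180):
    print('yaw',yaw); T=tool(yaw,25,180) if 1 else 0
    a=np.array([-np.sin(np.radians(25)),0,np.cos(np.radians(25))])
    J=np.array([.5715,-.301,.080])
    rows(p,r,[([.40,-.05,.33],tool(yaw)),(J+a*.15,T),(J+a*.06,T),(J,T,.02)])
E
```

```text
jar [354. 218.]
yel [348. 264.]
mug [218. 256.]
purple [277. 308.]
carton 0.59 ((393.19073486328125, 259.19586181640625), (32.95427703857422, 40.85181427001953), 68.96248626708984)
[[0.91, -0.0, 0.42], [0.0, -1.0, -0.0], [0.42, 0.0, -0.91]]
jar: yaw options
yaw 0
[0.32, 0.39, -0.07] [0.0, -0.0, -0.05]
[0.3, 0.41, -0.06] [0.0, -0.0, -0.05]
[0.29, 0.42, -0.07] [0.0, -0.0, -0.05]
[0.27, 0.43, -0.07] [0.0, -0.0, -0.05]
[0.25, 0.44, -0.06] [0.0, -0.0, -0.05]
[0.24, 0.45, -0.07] [0.0, -0.0, -0.05]
[0.22, 0.45, -0.07] [0.0, -0.0, -0.04]
[0.2, 0.47, -0.06] [0.0, -0.0, -0.05]
[0.19, 0.47, -0.07] [0.0, -0.0, -0.04]
[0.17, 0.48, -0.07] [0.0, -0.0, -0.05]
[0.15, 0.48, -0.06] [0.0, -0.0, -0.04]
[0.13, 0.49, -0.07] [0.0, -0.0, -0.05]
--
[0.14, 0.42, 0.2] [-0.0, 0.09, 0.0]
[0.13, 0.42, 0.21] [-0.0, 0.09, 0.0]
[0.11, 0.42, 0.21] [-0.0, 0.09, 0.0]
[0.1, 0.41, 0.23] [-0.0, 0.1, 0.0]
[0.08, 0.42, 0.23] [-0.0, 0.09, 0.0]
[0.06, 0.42, 0.23] [-0.0, 0.1, 0.0]
--
[-0.0, 0.0, 0.45] [-0.0, -0.0, 0.0]
[-0.0, 0.0, 0.45] [-0.0, -0.0, 0.0]
--
[-0.0, 0.0, 0.15] [-0.0, -0.0, 0.0]
[-0.0, 0.0, 0.15] [-0.0, -0.0, 0.0]
[... 462 characters left out ...]
 -0.0, 0.21]
[0.27, -0.27, -0.05] [-0.0, -0.0, 0.22]
[0.21, -0.31, -0.05] [-0.0, -0.0, 0.21]
[0.17, -0.35, -0.05] [-0.0, -0.0, 0.22]
[0.1, -0.36, -0.05] [-0.0, -0.0, 0.21]
[0.04, -0.38, -0.05] [-0.0, -0.0, 0.22]
[-0.03, -0.38, -0.05] [-0.0, -0.0, 0.21]
--
[-0.14, -0.42, 0.2] [0.0, -0.09, 0.0]
[-0.13, -0.42, 0.21] [0.0, -0.09, 0.0]
[-0.11, -0.42, 0.21] [0.0, -0.09, 0.0]
[-0.09, -0.42, 0.23] [0.0, -0.1, 0.0]
[-0.08, -0.41, 0.23] [0.0, -0.09, 0.0]
[-0.07, -0.42, 0.23] [0.0, -0.1, 0.0]
--
[0.0, -0.0, 0.45] [0.0, 0.0, 0.0]
[0.01, -0.0, 0.45] [0.0, 0.0, 0.0]
--
[0.0, -0.0, 0.15] [0.0, 0.0, 0.0]
[0.0, -0.0, 0.15] [0.0, 0.0, 0.0]
[0.0, -0.0, 0.15] [0.0, 0.0, 0.0]
[0.0, -0.0, 0.15] [0.0, 0.0, 0.0]
--
```

View pics/crop.png

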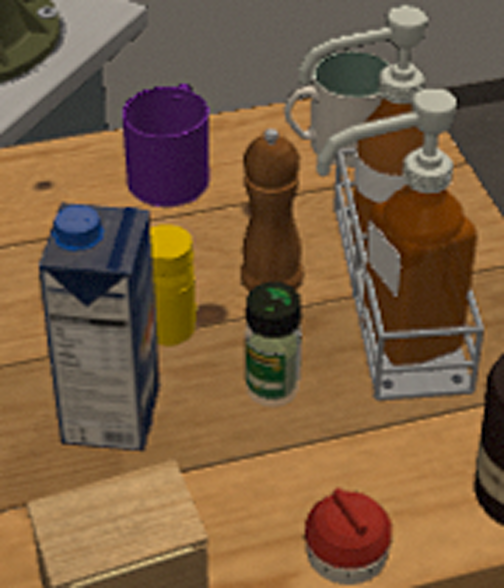

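The crop confirms it: the green-label jar with the black lid stands before the square bottle (crop pixel 272,345), and the white mug is behind (345,110). The yellow jar and the purple mug are look-alikes.

```bash
python3 - <<'E'
from h import *
p,r=now()
T=tool(10,25,165); a=-T.apply([0,0,1]);print(a.round(3))
J=np.array([.5715,-.301,.080])
rows(p,r,[([.37,-.17,.32],tool(10)),(J+a*.14,T),(J+a*.05,T,.03),(J,T,.02)],step=.058)
E
```

```text
[-0.408  0.109  0.906]
[0.31, 0.46, -0.05] [0.0, 0.0, -0.06]
[0.29, 0.47, -0.06] [0.0, 0.0, -0.06]
[0.27, 0.48, -0.05] [0.0, 0.0, -0.06]
[0.25, 0.5, -0.06] [0.0, 0.0, -0.06]
[0.22, 0.51, -0.05] [0.0, 0.0, -0.06]
[0.2, 0.52, -0.05] [0.0, 0.0, -0.06]
[0.17, 0.52, -0.06] [0.0, 0.0, -0.06]
[0.15, 0.54, -0.05] [0.0, 0.0, -0.06]
[0.12, 0.54, -0.06] [0.0, 0.0, -0.06]
[0.1, 0.54, -0.05] [0.0, 0.0, -0.06]
[0.07, 0.55, -0.05] [0.0, 0.0, -0.06]
[0.05, 0.55, -0.06] [0.0, 0.0, -0.06]
[0.02, 0.56, -0.05] [0.0, 0.0, -0.07]
--
[0.25, 0.32, 0.3] [-0.06, 0.13, 0.0]
[0.22, 0.31, 0.33] [-0.06, 0.12, 0.0]
[0.19, 0.29, 0.37] [-0.06, 0.13, 0.0]
[0.15, 0.28, 0.4] [-0.06, 0.12, 0.0]
--
[0.0, -0.0, 0.3] [0.0, 0.0, 0.0]
[0.0, -0.0, 0.3] [0.0, 0.0, 0.0]
[0.0, -0.01, 0.3] [0.0, 0.0, 0.0]
--
[0.0, 0.0, 0.17] [0.0, 0.0, 0.0]
[0.0, 0.0, 0.16] [0.0, 0.0, 0.0]
[0.0, 0.0, 0.17] [0.0, 0.0, 0.0]
--
```

Call:
step_arm:
  targets:
    - {"translation": [0.31, 0.46, -0.05], "dr": [0, 0, -0.06]}
    - {"translation": [0.29, 0.47, -0.06], "dr": [0, 0, -0.06]}
    - {"translation": [0.27, 0.48, -0.05], "dr": [0, 0, -0.06]}
    - {"translation": [0.25, 0.5, -0.06], "dr": [0, 0, -0.06]}
    - {"translation": [0.22, 0.51, -0.05], "dr": [0, 0, -0.06]}
    - {"translation": [0.2, 0.52, -0.05], "dr": [0, 0, -0.06]}
    - {"translation": [0.17, 0.52, -0.06], "dr": [0, 0, -0.06]}
    - {"translation": [0.15, 0.54, -0.05], "dr": [0, 0, -0.06]}
    - {"translation": [0.12, 0.54, -0.06], "dr": [0, 0, -0.06]}
    - {"translation": [0.1, 0.54, -0.05], "dr": [0, 0, -0.06]}
    - {"translation": [0.07, 0.55, -0.05], "dr": [0, 0, -0.06]}
    - {"translation": [0.05, 0.55, -0.06], "dr": [0, 0, -0.06]}
    - {"translation": [0.02, 0.56, -0.05], "dr": [0, 0, -0.07]}
    - {"translation": [0, 0, 0], "dr": [0, 0, 0]}
  hand: 0.8

```text
t: 3.2
position: [0.3697, -0.1739, 0.3737]
tcp_rot: [0.0, 0.996, 0.084, -0.001]
force: [0.3, 0.0, 0.2]
width: 0.0682
grasp_force: 0.0
```

```bash
python3 - <<'E'
from h import *
p,r=now();s=read_state();print(p,r.as_euler('xyz',degrees=True),np.round(s['qpos'],2),s['width'])
T=tool(10,25,165); a=-T.apply([0,0,1])
J=np.array([.5715,-.301,.080])
rows(p,r,[(J+a*.14,T),(J+a*.05,T,.03),(J,T,.02)],step=.058)
E
```

```text
[ 0.36965772 -0.17385991  0.37365984] [1.79975716e+02 9.74137431e-02 9.62796038e+00] [ 0.06 -0.46 -0.21  0.   -1.82  1.68] 0.06824179884821552
[0.26, 0.31, 0.29] [-0.06, 0.13, -0.0]
[0.22, 0.3, 0.34] [-0.06, 0.13, -0.0]
[0.2, 0.28, 0.37] [-0.06, 0.12, -0.0]
[0.15, 0.26, 0.39] [-0.05, 0.13, -0.01]
--
[-0.0, 0.0, 0.23] [-0.0, -0.0, 0.0]
[-0.0, 0.0, 0.22] [-0.0, -0.0, 0.0]
[-0.0, 0.0, 0.23] [-0.0, -0.0, 0.0]
[-0.0, 0.0, 0.22] [-0.0, -0.0, 0.0]
--
[-0.0, 0.0, 0.17] [-0.0, -0.0, 0.0]
[-0.0, 0.0, 0.17] [-0.0, -0.0, 0.0]
[-0.0, 0.01, 0.16] [-0.0, -0.0, 0.0]
--
```

Call:
step_arm:
  targets:
    - {"translation": [0.26, 0.31, 0.29], "dr": [-0.06, 0.13, 0]}
    - {"translation": [0.22, 0.3, 0.34], "dr": [-0.06, 0.13, 0]}
    - {"translation": [0.2, 0.28, 0.37], "dr": [-0.06, 0.12, 0]}
    - {"translation": [0.15, 0.26, 0.39], "dr": [-0.05, 0.13, 0]}
    - {"translation": [0, 0, 0.23], "dr": [0, 0, 0]}
    - {"translation": [0, 0, 0.22], "dr": [0, 0, 0]}
    - {"translation": [0, 0, 0.23], "dr": [0, 0, 0]}
    - {"translation": [0, 0, 0], "dr": [0, 0, 0]}

```text
t: 4.2
position: [0.5215, -0.2807, 0.1928]
tcp_rot: [0.071, 0.973, 0.087, 0.204]
force: [0.5, -1.1, -0.1]
width: 0.0685
grasp_force: 0.0
```

```bash
python3 - <<'E'
from h import *
import cv2
p,r=now();print(p,read_state()['force'])
cv2.imwrite('pics/w1.png',grab_frame('wrist')[:,:,::-1])
for n in ('spice_jar','square_spout'):
  for c in ('wrist',): print(n,[(np.round(d['position'],3).tolist(),round(d['score'],2)) for d in spot_point(n,c)][:3])
T=tool(10,25,165)
J=np.array([.5715,-.301,.080])
rows(p,r,[(J,T,.022)])
E
```

```text
[ 0.52150775 -0.28069351  0.19284181] [ 0.50679274 -1.10450697 -0.05219432]
spice_jar [([0.461, -0.283, -0.001], 0.91), ([0.575, -0.301, -0.002], 0.69)]
square_spout [([0.598, -0.275, 0.226], 0.69), ([0.568, -0.528, -0.0], 0.21)]
[-0.01, 0.02, 0.18] [-0.0, -0.0, 0.0]
[-0.0, 0.01, 0.17] [-0.0, -0.0, 0.0]
[-0.01, 0.02, 0.18] [-0.0, -0.0, 0.0]
[-0.0, 0.02, 0.18] [-0.01, -0.0, 0.0]
--
```

View pics/w1.png

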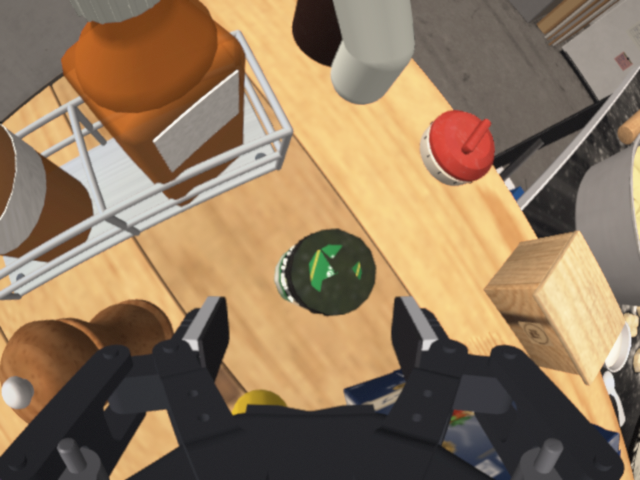

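The jar's lid is at (330,272), well between the open fingers. The spout tip at (358,90) lies clear ahead. Going in.

Call:
step_arm:
  targets:
    - {"translation": [0, 0.02, 0.18], "dr": [0, 0, 0]}
    - {"translation": [0, 0.02, 0.18], "dr": [0, 0, 0]}
    - {"translation": [0, 0.02, 0.18], "dr": [0, 0, 0]}
    - {"translation": [0, 0.01, 0.18], "dr": [0, 0, 0]}
    - {"translation": [0, 0, 0], "dr": [0, 0, 0]}

```text
t: 4.97
position: [0.5519, -0.2962, 0.1282]
tcp_rot: [0.071, 0.973, 0.086, 0.204]
force: [0.1, 0.3, 0.8]
width: 0.0685
grasp_force: 0.0
```

Call:
step_arm:
  targets:
    - {"translation": [0, 0, 0], "dr": [0, 0, 0]}
    - {"translation": [0, 0, 0], "dr": [0, 0, 0]}
    - {"translation": [0, 0, 0], "dr": [0, 0, 0]}
    - {"translation": [0, 0, 0], "dr": [0, 0, 0]}
    - {"translation": [0, 0, 0], "dr": [0, 0, 0]}
    - {"translation": [0, 0, 0], "dr": [0, 0, 0]}
  hand: 0
  squeeze: 30

```text
t: 5.72
position: [0.553, -0.2963, 0.1323]
tcp_rot: [0.072, 0.972, 0.086, 0.207]
force: [-0.1, 1.8, 5.1]
width: 0.0477
grasp_force: 31.1
```

```bash
python3 - <<'E'
from h import *
p,r=now();s=read_state();print(p,s['force'],s['width'],s['grasp_force'])
g=p+r.apply([0,0,.054]);print(g)
up=-r.apply([0,0,1])
dz=g[2]
rows(p,r,[(g+[0,0,.015],r,.03),(g+[-.065,.025,.15],r,.045),([.42,-.275,g[2]+.15],r,.045),([.37,-.29,g[2]+.15],r,.045),([.37,-.29,g[2]+.02],r,.045),([.37,-.29,g[2]+.001],r,.01)])
E
```

```text
[ 0.5530319  -0.29632448  0.1323428 ] [-0.11890417  1.7980842   5.05012435] 0.047719085340355266 31.132665696786717
[ 0.57540951 -0.30199148  0.08352551]
[0.06, 0.03, -0.14] [0.0, 0.0, 0.0]
--
[-0.0, -0.02, -0.38] [0.0, 0.0, 0.0]
[-0.01, -0.03, -0.38] [0.0, 0.0, 0.0]
[0.0, -0.02, -0.37] [0.0, 0.0, 0.0]
[-0.0, -0.03, -0.38] [0.0, 0.0, 0.0]
--
[-0.27, -0.05, -0.13] [0.0, 0.0, 0.0]
[-0.27, -0.05, -0.12] [0.0, 0.0, 0.0]
[-0.27, -0.04, -0.13] [0.0, 0.0, 0.0]
--
[-0.24, 0.04, -0.09] [0.0, 0.0, 0.0]
[-0.24, 0.03, -0.1] [0.0, 0.0, 0.0]
--
[-0.17, -0.07, 0.39] [0.0, 0.0, 0.0]
[-0.17, -0.08, 0.39] [0.0, 0.0, 0.0]
[-0.17, -0.07, 0.4] [0.0, 0.0, 0.0]
--
[-0.04, -0.02, 0.08] [0.0, 0.0, 0.0]
[-0.03, -0.02, 0.09] [0.0, 0.0, 0.0]
--
```

Call:
step_arm:
  targets:
    - {"translation": [0.06, 0.03, -0.16], "dr": [0, 0, 0]}
    - {"translation": [0, -0.02, -0.38], "dr": [0, 0, 0]}
    - {"translation": [0, -0.03, -0.38], "dr": [0, 0, 0]}
    - {"translation": [0, -0.02, -0.38], "dr": [0, 0, 0]}
    - {"translation": [0, -0.03, -0.38], "dr": [0, 0, 0]}
    - {"translation": [-0.27, -0.05, -0.13], "dr": [0, 0, 0]}
    - {"translation": [-0.27, -0.05, -0.12], "dr": [0, 0, 0]}
    - {"translation": [-0.27, -0.04, -0.13], "dr": [0, 0, 0]}
    - {"translation": [-0.24, 0.04, -0.09], "dr": [0, 0, 0]}
    - {"translation": [-0.24, 0.04, -0.1], "dr": [0, 0, 0]}
    - {"translation": [0, 0, 0], "dr": [0, 0, 0]}
    - {"translation": [0, 0, 0], "dr": [0, 0, 0]}

```text
t: 7.22
position: [0.347, -0.2842, 0.2846]
tcp_rot: [0.072, 0.972, 0.086, 0.206]
force: [0.1, -0.2, -1.4]
width: 0.0442
grasp_force: 30.5
```

```bash
python3 - <<'E'
from h import *
import cv2
p,r=now();s=read_state();print(p,r.as_euler('xyz',degrees=True),s['force'],s['width'],s['grasp_force'],s['qpos'])
g=p+r.apply([0,0,.054]);print(g)
im=grab_frame('side');cv2.imwrite('pics/s1.png',cv2.resize(im[150:400,200:440,::-1],None,fx=2.4,fy=2.4))
print([(np.round(d['position'],3).tolist(),round(d['score'],2)) for d in spot_point('spice_jar','side')])
rows(p,r,[([.37,-.29,.104],r,.045),([.37,-.29,.0845],r,.01)])
E
```

```text
[ 0.34698332 -0.28420673  0.28464446] [169.06808264 -22.7897478   12.31393965] [ 0.12337605 -0.24304987 -1.35032434] 0.04424836415863352 30.45269184425706 [-0.22675101 -0.71007645 -0.57566726  0.00930387 -1.26636115  1.97309057]
[ 0.3692322  -0.28983186  0.23576354]
[([0.458, -0.284, -0.0], 0.9), ([0.364, -0.305, 0.15], 0.71)]
[-0.17, -0.08, 0.4] [0.0, 0.0, 0.0]
[-0.17, -0.07, 0.4] [0.0, 0.0, 0.0]
[-0.16, -0.08, 0.4] [0.0, 0.0, 0.0]
--
[-0.04, -0.02, 0.09] [0.0, 0.0, 0.0]
[-0.04, -0.01, 0.08] [0.0, 0.0, 0.0]
--
```

View pics/s1.png

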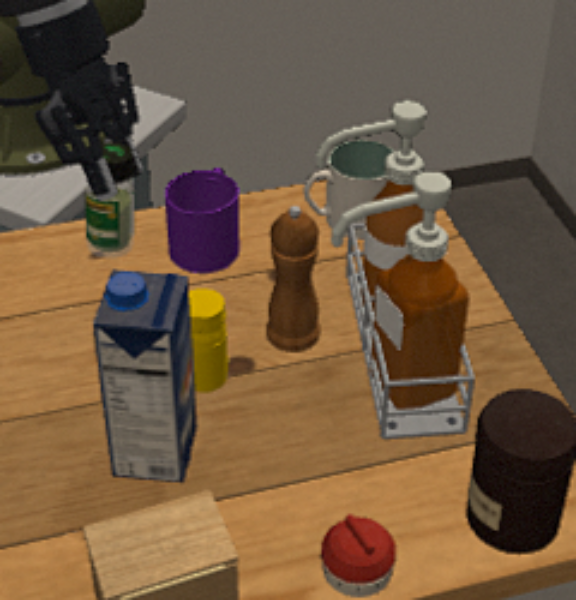

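Call:
step_arm:
  targets:
    - {"translation": [-0.17, -0.08, 0.4], "dr": [0, 0, 0]}
    - {"translation": [-0.17, -0.07, 0.4], "dr": [0, 0, 0]}
    - {"translation": [-0.16, -0.08, 0.4], "dr": [0, 0, 0]}
    - {"translation": [-0.02, -0.01, 0.05], "dr": [0, 0, 0]}
    - {"translation": [-0.02, -0.01, 0.04], "dr": [0, 0, 0]}
    - {"translation": [0, 0, 0], "dr": [0, 0, 0]}

```text
t: 8.07
position: [0.3489, -0.2842, 0.1445]
tcp_rot: [0.072, 0.972, 0.086, 0.207]
force: [0.7, -0.8, -0.5]
width: 0.0442
grasp_force: 31.0
```

```bash
python3 - <<'E'
from h import *
for c in ('side','top','wrist'):
    im=grab_frame(c); print(c,[(np.round(d['position'],3).tolist(),round(d['score'],2)) for d in spot_point('spice_jar',c)])
p,r=now();g=p+r.apply([0,0,.054]);print(g,read_state()['force'])
E
```

```text
side [([0.454, -0.289, -0.001], 0.86)]
top [([0.462, -0.284, 0.0], 0.66), ([0.369, -0.3, 0.014], 0.61), ([0.584, -0.095, 0.007], 0.41)]
wrist [([0.459, -0.282, -0.002], 0.97), ([0.37, -0.3, 0.008], 0.57)]
[ 0.37071323 -0.28975711  0.09447351] [ 0.006023    0.18694573 -0.92497174]
```

Call:
step_arm:
  targets:
    - {"translation": [-0.02, -0.01, 0.05], "dr": [0, 0, 0]}
    - {"translation": [-0.01, 0, 0.02], "dr": [0, 0, 0]}
    - {"translation": [0, 0, 0], "dr": [0, 0, 0]}

```text
t: 8.75
position: [0.3492, -0.2845, 0.1369]
tcp_rot: [0.073, 0.972, 0.086, 0.207]
force: [-2.0, 3.1, 6.2]
width: 0.0446
grasp_force: 33.5
```

Call:
step_arm:
  targets:
    - {"translation": [-0.01, 0, 0.02], "dr": [0, 0, 0]}
    - {"translation": [0, 0, 0], "dr": [0, 0, 0]}

```text
t: 9.0
position: [0.3499, -0.285, 0.1366]
tcp_rot: [0.073, 0.971, 0.086, 0.209]
force: [-2.8, 6.5, 13.5]
width: 0.0443
grasp_force: 37.4
```

Call:
step_arm:
  targets:
    - {"translation": [0, 0, 0], "dr": [0, 0, 0]}
    - {"translation": [0, 0, 0], "dr": [0, 0, 0]}
    - {"translation": [0, 0, 0], "dr": [0, 0, 0]}
    - {"translation": [0, 0, 0], "dr": [0, 0, 0]}
  hand: 0.85

```text
t: 9.5
position: [0.3481, -0.2848, 0.1324]
tcp_rot: [0.072, 0.972, 0.086, 0.205]
force: [0.2, -0.5, -0.2]
width: 0.0725
grasp_force: 0.1
```

Call:
step_arm:
  targets:
    - {"translation": [0, 0, -0.2], "dr": [0, 0, 0]}
    - {"translation": [0, 0, -0.4], "dr": [0, 0, 0]}
    - {"translation": [0, 0, -0.5], "dr": [0, 0, 0]}
    - {"translation": [0, 0, -0.5], "dr": [0, 0, 0]}
    - {"translation": [0, 0, 0], "dr": [0, 0, 0]}

```text
t: 10.12
position: [0.282, -0.2685, 0.2825]
tcp_rot: [0.074, 0.971, 0.086, 0.209]
force: [0.5, -0.0, -0.5]
width: 0.0724
grasp_force: 0.0
```

```bash
python3 - <<'E'
from h import *
from cell import *
for c in ('side','top'):
    im=grab_frame(c)
    for n in ('spice_jar','mug','mug_mouth','mug_handle'): print(c,n,[(np.round(d['position'],3).tolist(),round(d['score'],2)) for d in spot_point(n,c)])
p,r=now();print(p,read_state()['t'])
M=np.array([.479,.041]);d=np.array([-.655,-.756]);H=M+d*.0595
T=tool(-131)
rows(p,r,[([.40,-.03,.25],T),([*H,.20],T),([*H,.10],T,.04),([*H,.06],T,.02)])
E
```

```text
side spice_jar [([0.454, -0.284, 0.0], 0.85), ([0.466, -0.394, 0.002], 0.15)]
side mug [([0.465, 0.027, 0.002], 0.78), ([0.343, -0.092, 0.004], 0.69)]
side mug_mouth [([0.479, 0.032, 0.087], 0.77)]
side mug_handle [([0.438, -0.005, 0.06], 0.78), ([0.335, -0.052, 0.062], 0.75)]
top spice_jar [([0.367, -0.301, -0.0], 0.8), ([0.463, -0.283, -0.004], 0.57)]
top mug [([0.465, 0.027, 0.002], 0.92), ([0.345, -0.096, 0.0], 0.62)]
top mug_mouth [([0.475, 0.036, 0.095], 0.93), ([0.349, -0.114, 0.092], 0.77)]
top mug_handle [([0.334, -0.056, 0.06], 0.93), ([0.437, -0.006, 0.06], 0.62)]
[ 0.28225692 -0.26807567  0.276993  ] 10.625
[0.11, -0.14, -0.0] [-0.03, -0.03, 0.2]
[0.08, -0.16, -0.01] [-0.04, -0.03, 0.21]
[0.06, -0.16, -0.01] [-0.04, -0.03, 0.2]
[0.03, -0.18, -0.02] [-0.04, -0.03, 0.21]
[0.01, -0.18, -0.03] [-0.04, -0.03, 0.2]
[-0.03, -0.17, -0.03] [-0.04, -0.04, 0.2]
[-0.05, -0.17, -0.03] [-0.03, -0.04, 0.21]
[-0.08, -0.15, -0.04] [-0.04, -0.03, 0.2]
[-0.11, -0.14, -0.04] [-0.03, -0.04, 0.21]
[-0.13, -0.11, -0.03] [-0.04, -0.03, 0.2]
[-0.14, -0.1, -0.04] [-0.03, -0.04, 0.21]
[-0.16, -0.07, -0.04] [-0.04, -0.03, 0.2]
[-0.17, -0.04, -0.03] [-0.03, -0.04, 0.21]
[-0.18, -0.01, -0.03] [-0.04, -0.03, 0.2]
[-0.17, 0.01, -0.02] [-0.03, -0.04, 0.21]
--
[-0.23, -0.06, 0.25] [-0.0, 0.0, -0.0]
[-0.23, -0.06, 0.25] [-0.0, 0.0, -0.0]
--
[-0.0, -0.0, 0.33] [-0.0, 0.0, -0.0]
[-0.0, -0.0, 0.34] [-0.0, 0.0, -0.0]
[-0.0, -0.0, 0.33] [-0.0, 0.0, -0.0]
--
[-0.0, 0.0, 0.2] [-0.0, 0.0, -0.0]
[-0.0, 0.0, 0.2] [-0.0, 0.0, -0.0]
--
```

Call:
step_arm:
  targets:
    - {"translation": [0.11, -0.14, 0], "dr": [-0.03, -0.03, 0.2]}
    - {"translation": [0.08, -0.16, -0.01], "dr": [-0.04, -0.03, 0.21]}
    - {"translation": [0.06, -0.16, -0.01], "dr": [-0.04, -0.03, 0.2]}
    - {"translation": [0.03, -0.18, -0.02], "dr": [-0.04, -0.03, 0.21]}
    - {"translation": [0.01, -0.18, -0.03], "dr": [-0.04, -0.03, 0.2]}
    - {"translation": [-0.03, -0.17, -0.03], "dr": [-0.04, -0.04, 0.2]}
    - {"translation": [-0.05, -0.17, -0.03], "dr": [-0.03, -0.04, 0.21]}
    - {"translation": [-0.08, -0.15, -0.04], "dr": [-0.04, -0.03, 0.2]}
    - {"translation": [-0.11, -0.14, -0.04], "dr": [-0.03, -0.04, 0.21]}
    - {"translation": [-0.13, -0.11, -0.03], "dr": [-0.04, -0.03, 0.2]}
    - {"translation": [-0.14, -0.1, -0.04], "dr": [-0.03, -0.04, 0.21]}
    - {"translation": [-0.16, -0.07, -0.04], "dr": [-0.04, -0.03, 0.2]}
    - {"translation": [-0.17, -0.04, -0.03], "dr": [-0.03, -0.04, 0.21]}
    - {"translation": [-0.18, -0.01, -0.03], "dr": [-0.04, -0.03, 0.2]}
    - {"translation": [-0.17, 0.01, -0.02], "dr": [-0.03, -0.04, 0.21]}
    - {"translation": [-0.22, -0.06, 0.25], "dr": [0, 0, 0]}
    - {"translation": [-0.22, -0.06, 0.25], "dr": [0, 0, 0]}
    - {"translation": [0, 0, 0], "dr": [0, 0, 0]}

```text
t: 12.88
position: [0.4365, -0.0047, 0.2512]
tcp_rot: [-0.002, -0.417, 0.909, -0.002]
force: [-0.9, -0.1, -0.1]
width: 0.0725
grasp_force: 0.0
```

```bash
python3 - <<'E'
from h import *
import cv2
p,r=now();print(p,r.as_euler('xyz',degrees=True),read_state()['qpos'])
cv2.imwrite('pics/w2.png',grab_frame('wrist')[:,:,::-1])
for n in ('mug','mug_handle','mug_mouth'): print(n,[(np.round(d['position'],3).tolist(),round(d['score'],2)) for d in spot_point(n,'wrist')])
T=tool(-131);H=[.4375,-.0055]
rows(p,r,[([*H,.15],T,.04),([*H,.06],T,.03)])
E
```

```text
[ 0.4365081  -0.00470831  0.25118755] [-179.89030302   -0.26585581 -130.71016427] [ 0.45864706 -0.41461853 -0.405977    0.00357635 -1.58296019 -1.16913182]
mug [([0.342, -0.096, 0.002], 0.92), ([0.468, 0.024, -0.002], 0.81)]
mug_handle [([0.332, -0.054, 0.061], 0.83), ([0.433, -0.006, 0.065], 0.76)]
mug_mouth [([0.348, -0.112, 0.092], 0.65), ([0.481, 0.035, 0.09], 0.6)]
[-0.0, -0.01, 0.24] [-0.0, -0.0, 0.0]
[-0.0, -0.0, 0.23] [-0.0, -0.01, 0.01]
--
[0.0, -0.0, 0.23] [-0.0, 0.0, -0.0]
[0.0, -0.0, 0.22] [-0.0, 0.0, -0.0]
[0.0, -0.0, 0.23] [-0.0, 0.0, -0.0]
[0.0, -0.0, 0.22] [-0.0, 0.0, -0.0]
--
```

View pics/w2.png

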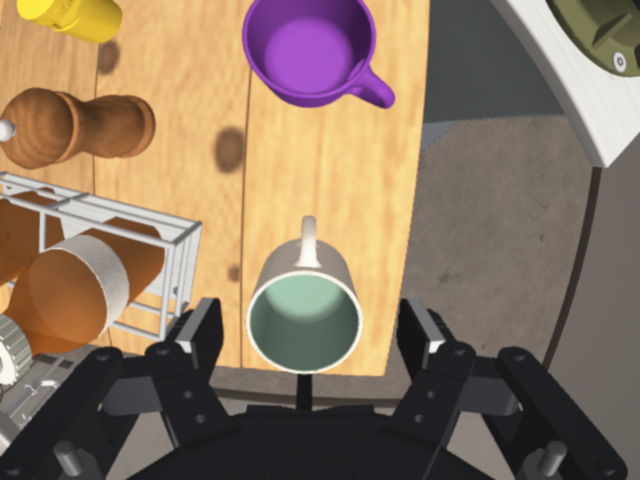

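The white mug's handle is at (310,240), centred between the fingers and pointing along tool +x; the purple mug is behind it. Descending.

Call:
step_arm:
  targets:
    - {"translation": [0, -0.01, 0.24], "dr": [0, 0, 0]}
    - {"translation": [0, 0, 0.23], "dr": [0, 0, 0]}
    - {"translation": [0, 0, 0.23], "dr": [0, 0, 0]}
    - {"translation": [0, 0, 0.22], "dr": [0, 0, 0]}
    - {"translation": [0, 0, 0.23], "dr": [0, 0, 0]}
    - {"translation": [0, 0, 0.22], "dr": [0, 0, 0]}
    - {"translation": [0, 0, 0], "dr": [0, 0, 0]}

```text
t: 13.95
position: [0.4373, -0.0065, 0.1166]
tcp_rot: [0.0, -0.417, 0.909, -0.002]
force: [-0.4, -0.4, -0.5]
width: 0.0724
grasp_force: 0.0
```

Call:
step_arm:
  targets:
    - {"translation": [0, 0, 0], "dr": [0, 0, 0]}
    - {"translation": [0, 0, 0], "dr": [0, 0, 0]}
    - {"translation": [0, 0, 0], "dr": [0, 0, 0]}
    - {"translation": [0, 0, 0], "dr": [0, 0, 0]}
    - {"translation": [0, 0, 0], "dr": [0, 0, 0]}
    - {"translation": [0, 0, 0], "dr": [0, 0, 0]}
    - {"translation": [0, 0, 0], "dr": [0, 0, 0]}
    - {"translation": [0, 0, 0], "dr": [0, 0, 0]}
  hand: 0
  squeeze: 50

```text
t: 14.95
position: [0.4384, -0.0061, 0.1182]
tcp_rot: [0.002, -0.417, 0.909, -0.002]
force: [-2.2, 0.7, 5.5]
width: 0.0183
grasp_force: 47.2
```

```bash
python3 - <<'E'
from h import *
p,r=now();s=read_state();g=p+r.apply([0,0,.054]);print(p,g,s['force'],s['width'],s['grasp_force'],r.as_euler('xyz',degrees=True))
zb=g[2]
def G(C,ang,b): a=np.radians(ang);return [C[0]+.0595*np.cos(a),C[1]+.0595*np.sin(a),zb+b]
rows(p,r,[(g+[0,0,.04],r,.03)])
rows(p,r,[(g+[0,0,.21],r,.05),(G((.37,-.16),-131,.21),tool(-131)),(G((.43,-.275),-125,.21),tool(-125))],step=.05)
E
```

```text
[ 0.43837239 -0.00608825  0.11817621] [ 0.43866078 -0.00624756  0.06417721] [-2.17939561  0.72540485  5.48960525] 0.01829723392546185 47.16606094065355 [-1.79657816e+02  7.15214123e-02 -1.30722640e+02]
[-0.0, -0.0, -0.2] [0.0, 0.0, 0.0]
[-0.0, -0.0, -0.2] [0.0, 0.0, 0.0]
--
[-0.0, -0.0, -0.42] [0.0, 0.0, 0.0]
[-0.0, -0.01, -0.42] [0.0, 0.0, 0.0]
[-0.0, 0.0, -0.42] [0.0, 0.0, 0.0]
[-0.0, -0.0, -0.42] [0.0, 0.0, 0.0]
[-0.0, -0.0, -0.42] [0.0, 0.0, 0.0]
--
[0.44, -0.1, 0.0] [-0.0, 0.0, 0.0]
[0.44, -0.09, 0.0] [-0.0, 0.0, 0.0]
[0.44, -0.1, 0.0] [-0.0, 0.0, 0.0]
[0.44, -0.1, 0.0] [-0.0, 0.0, 0.0]
[0.44, -0.1, 0.0] [-0.01, 0.0, 0.01]
--
[0.16, -0.42, -0.0] [0.0, 0.0, -0.05]
[0.17, -0.42, -0.0] [0.0, 0.0, -0.04]
[0.19, -0.41, -0.0] [0.0, 0.0, -0.05]
--
```

Call:
step_arm:
  targets:
    - {"translation": [0, 0, -0.15], "dr": [0, 0, 0]}
    - {"translation": [0, 0, -0.2], "dr": [0, 0, 0]}
    - {"translation": [0, 0, -0.2], "dr": [0, 0, 0]}
    - {"translation": [0, 0, 0], "dr": [0, 0, 0]}
    - {"translation": [0, 0, 0], "dr": [0, 0, 0]}

```text
t: 15.58
position: [0.4372, -0.006, 0.1711]
tcp_rot: [0.0, -0.417, 0.909, -0.002]
force: [-0.3, -0.4, -2.6]
width: 0.0181
grasp_force: 47.6
```

```bash
python3 - <<'E'
from h import *
import cv2
p,r=now();s=read_state();print(p,s['force'],s['wrist_torque'],s['width'],s['grasp_force'],r.as_euler('xyz',degrees=True))
a=grab_frame('wrist');pass
for c in ('wrist','side','top'):
  if c!='wrist': b=grab_frame(c)
  if c=='side': S=b
  for n in ('mug','mug_mouth'): print(c,n,[(np.round(d['position'],3).tolist(),round(d['score'],2)) for d in spot_point(n,c)])
v=cv2.resize(S[120:330,240:440],None,fx=2,fy=2); w=cv2.resize(a[:420,100:540],(400,420))
cv2.imwrite('pics/c2.png',np.hstack([v[:420],w])[:,:,::-1])
E
```

```text
[ 0.43722397 -0.00599348  0.17107246] [-0.31104482 -0.41317302 -2.60827777] [-0.03083876  0.10650064 -0.00159012] 0.01806985061146835 47.64191969297826 [-1.79796960e+02 -5.02096336e-02 -1.30742461e+02]
wrist mug [([0.465, 0.019, 0.047], 0.81), ([0.342, -0.098, 0.001], 0.61)]
wrist mug_mouth []
side mug [([0.343, -0.094, 0.001], 0.93), ([0.456, 0.021, 0.05], 0.67)]
side mug_mouth [([0.478, 0.036, 0.135], 0.9), ([0.598, -0.271, 0.223], 0.74), ([0.346, -0.112, 0.091], 0.61), ([0.699, -0.422, 0.001], 0.34)]
top mug [([0.345, -0.096, 0.002], 0.71), ([0.462, 0.02, 0.049], 0.61), ([0.368, -0.302, 0.002], 0.18)]
top mug_mouth [([0.348, -0.113, 0.088], 0.66), ([0.476, 0.04, 0.141], 0.6)]
```

View pics/c2.png

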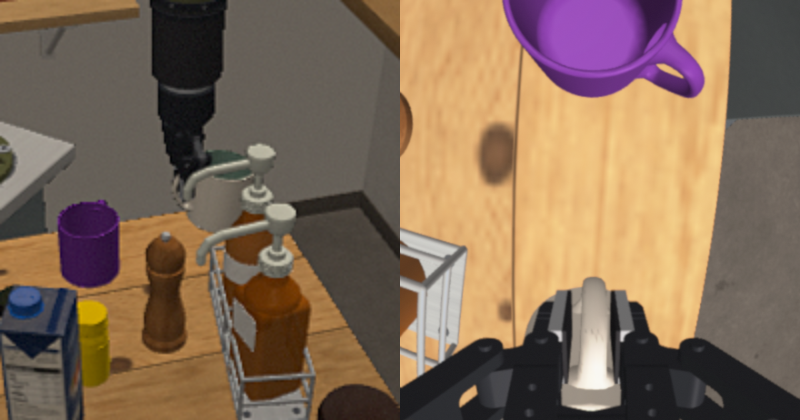

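The mug is lifted (crop left, 215,190), with the handle held firmly between the pads. Carrying it round on the robot side, high over the low things.

```bash
python3 - <<'E'
from h import *
p,r=now();g=p+r.apply([0,0,.054])
zb=.064
def G(C,ang,b): a=np.radians(ang);return [C[0]+.0595*np.cos(a),C[1]+.0595*np.sin(a),zb+b]
rows(p,r,[([g[0],g[1],zb+.215],r,.055),(G((.38,-.16),-131,.215),tool(-131)),(G((.44,-.28),-125,.215),tool(-125)),(G((.50,-.30),-105,.215),tool(-105),.03),(G((.57,-.33),-75,.215),tool(-75),.03)],step=.05)
E
```

```text
[0.0, -0.0, -0.54] [0.0, 0.0, 0.0]
[0.0, -0.01, -0.53] [0.0, 0.0, 0.0]
[0.0, 0.0, -0.54] [0.0, 0.0, 0.0]
--
[0.43, -0.11, 0.0] [-0.0, -0.0, 0.0]
[0.43, -0.12, 0.0] [-0.0, -0.0, 0.0]
[0.42, -0.11, 0.0] [-0.0, -0.0, 0.0]
[0.43, -0.11, 0.0] [-0.0, -0.0, 0.0]
[0.43, -0.11, 0.0] [-0.01, -0.0, 0.01]
--
[0.17, -0.44, -0.0] [0.0, 0.0, -0.05]
[0.18, -0.42, -0.0] [0.0, 0.0, -0.04]
[0.2, -0.43, -0.0] [0.0, 0.0, -0.05]
--
[-0.07, -0.27, -0.0] [0.0, 0.0, -0.15]
[-0.04, -0.27, -0.0] [0.0, 0.0, -0.15]
[-0.01, -0.28, -0.0] [0.0, 0.0, -0.14]
--
[0.01, -0.26, -0.0] [0.0, 0.0, -0.17]
[0.04, -0.26, -0.0] [0.0, 0.0, -0.17]
[0.08, -0.26, -0.01] [0.0, 0.0, -0.16]
[0.11, -0.24, 0.0] [0.0, 0.0, -0.17]
--
```

Call:
step_arm:
  targets:
    - {"translation": [0, 0, -0.55], "dr": [0, 0, 0]}
    - {"translation": [0, 0, -0.6], "dr": [0, 0, 0]}
    - {"translation": [0, 0, -0.6], "dr": [0, 0, 0]}
    - {"translation": [0.43, -0.11, 0], "dr": [0, 0, 0]}
    - {"translation": [0.43, -0.11, 0], "dr": [0, 0, 0]}
    - {"translation": [0.43, -0.11, 0], "dr": [0, 0, 0]}
    - {"translation": [0.43, -0.11, 0], "dr": [0, 0, 0]}
    - {"translation": [0.43, -0.11, 0], "dr": [0, 0, 0]}
    - {"translation": [0.17, -0.44, 0], "dr": [0, 0, -0.05]}
    - {"translation": [0.18, -0.42, 0], "dr": [0, 0, -0.04]}
    - {"translation": [0.2, -0.43, 0], "dr": [0, 0, -0.05]}
    - {"translation": [0, 0, 0], "dr": [0, 0, 0]}

```text
t: 17.52
position: [0.4057, -0.3299, 0.345]
tcp_rot: [-0.001, -0.465, 0.885, -0.0]
force: [0.2, 0.6, -2.3]
width: 0.0174
grasp_force: 48.2
```

```bash
python3 - <<'E'
from h import *
p,r=now();g=p+r.apply([0,0,.054]);s=read_state();print(g,r.as_euler('xyz',degrees=True),s['force'],s['qpos'])
grab_frame('top');grab_frame('side')
for c in ('top','side'):
  for n in ('mug','mug_mouth'): print(c,n,[(np.round(d['position'],3).tolist(),round(d['score'],2)) for d in spot_point(n,c)])
zb=.064
def G(C,ang,b): a=np.radians(ang);return [C[0]+.0595*np.cos(a),C[1]+.0595*np.sin(a),zb+b]
rows(p,r,[(G((.50,-.30),-105,.23),tool(-105),.03),(G((.57,-.335),-75,.23),tool(-75),.03)],step=.05)
E
```

```text
[ 0.40561877 -0.32991988  0.29101433] [ 1.79969632e+02 -1.05645573e-01 -1.24583910e+02] [ 0.20973516  0.56535377 -2.27927805] [-2.96475764e-01 -1.56284631e-01 -2.90397721e-02  1.61058291e-03
 -1.69910368e+00 -3.06922586e-01]
top mug [([0.347, -0.097, 0.002], 0.8), ([0.37, -0.299, -0.0], 0.43)]
top mug_mouth [([0.351, -0.113, 0.093], 0.67)]
side mug [([0.342, -0.095, 0.005], 0.89), ([0.415, -0.311, 0.223], 0.59), ([0.651, -0.198, 0.003], 0.25)]
side mug_mouth [([0.344, -0.112, 0.088], 0.91), ([0.443, -0.28, 0.299], 0.58)]
[-0.07, -0.27, -0.01] [0.0, -0.0, -0.15]
[-0.04, -0.27, -0.01] [0.0, -0.0, -0.14]
[-0.02, -0.28, -0.01] [0.0, -0.0, -0.15]
--
[0.02, -0.27, -0.0] [0.0, -0.0, -0.17]
[0.06, -0.26, -0.0] [0.0, -0.0, -0.16]
[0.09, -0.25, -0.0] [0.0, -0.0, -0.17]
[0.12, -0.24, -0.0] [0.0, -0.0, -0.16]
--
```

Call:
step_arm:
  targets:
    - {"translation": [-0.07, -0.27, -0.01], "dr": [0, 0, -0.15]}
    - {"translation": [-0.04, -0.27, -0.01], "dr": [0, 0, -0.14]}
    - {"translation": [-0.02, -0.28, -0.01], "dr": [0, 0, -0.15]}
    - {"translation": [0.02, -0.27, 0], "dr": [0, 0, -0.17]}
    - {"translation": [0.06, -0.26, 0], "dr": [0, 0, -0.16]}
    - {"translation": [0.09, -0.25, 0], "dr": [0, 0, -0.17]}
    - {"translation": [0.12, -0.24, 0], "dr": [0, 0, -0.16]}
    - {"translation": [0, 0, 0], "dr": [0, 0, 0]}
  squeeze: 90

```text
t: 18.82
position: [0.5861, -0.3894, 0.3506]
tcp_rot: [0.0, 0.794, -0.608, 0.002]
force: [-0.3, 0.5, -2.2]
width: 0.0162
grasp_force: 85.7
```

```bash
python3 - <<'E'
from h import *
import cv2
p,r=now();g=p+r.apply([0,0,.054]);s=read_state();print(g,r.as_euler('xyz',degrees=True),s['force'],s['wrist_torque'],s['qpos'])
im=grab_frame('side');grab_frame('top');grab_frame('wrist')
for c in ('top','side','wrist'):
  for n in ('mug','mug_mouth','square_spout','carton','mill'): print(c,n,[(np.round(d['position'],3).tolist(),round(d['score'],2)) for d in spot_point(n,c)])
cv2.imwrite('pics/s3.png',cv2.resize(im[120:370,210:460,::-1],None,fx=2.4,fy=2.4))
E
```

```text
[ 0.58622278 -0.38947171  0.29663793] [-1.79883911e+02 -1.64193974e-01 -7.48356456e+01] [-0.26275619  0.53607872 -2.23799222] [-0.03867858  0.01713388 -0.01553151] [-3.02813621e-01  3.34147997e-01  5.03423963e-01  1.34597274e-03
 -1.73682323e+00  5.67709036e-01]
top mug [([0.578, -0.363, 0.227], 0.96), ([0.347, -0.097, 0.003], 0.66), ([0.568, -0.328, 0.315], 0.65)]
top mug_mouth [([0.572, -0.33, 0.312], 0.75), ([0.351, -0.112, 0.092], 0.71)]
top square_spout [([0.594, -0.272, 0.219], 0.57)]
top carton [([0.473, -0.393, -0.002], 0.69)]
top mill []
side mug [([0.579, -0.364, 0.224], 0.98), ([0.342, -0.095, 0.003], 0.57), ([0.614, -0.146, 0.002], 0.51)]
side mug_mouth [([0.57, -0.33, 0.305], 0.79), ([0.345, -0.115, 0.091], 0.56), ([0.587, -0.097, 0.265], 0.29)]
side square_spout [([0.595, -0.273, 0.224], 0.87)]
side carton [([0.471, -0.395, -0.001], 0.71)]
side mill [([0.501, -0.182, 0.001], 0.81), ([0.566, -0.531, -0.002], 0.64)]
wrist mug [([0.584, -0.367, 0.227], 0.81), ([0.341, -0.097, 0.003], 0.37), ([0.65, -0.198, 0.006], 0.25)]
wrist mug_mouth []
wrist square_spout []
wrist carton [([0.468, -0.39, 0.0], 0.95)]
wrist mill []
```

View pics/s3.png

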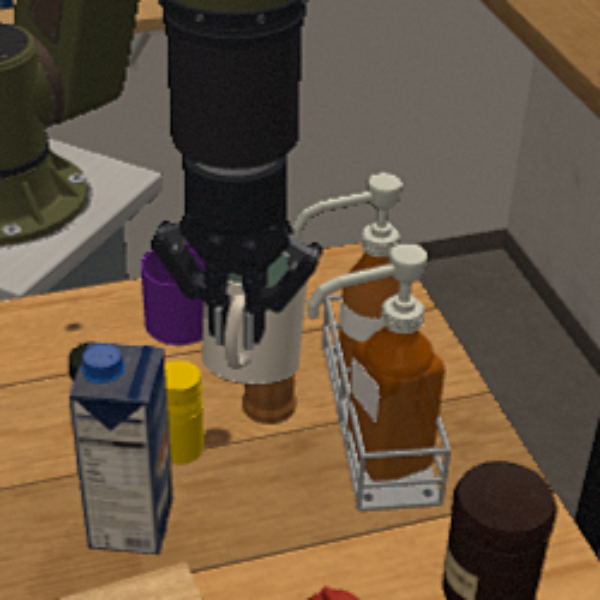

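The mug is held (crop 250,330) but droops about 12° towards its body. I'll lean the tool 12° away from the spout, which levels the mug and keeps the wide wrist clear of the spout at (315,300).

```bash
python3 - <<'E'
from h import *
p,r=now();g=p+r.apply([0,0,.054])
q1,r1=rows(p,r,[(g-[0,0,g[2]-.130],r,.05),((.597,-.365,.128),tool(-82,6,-82),.02),((.598,-.332,.126),tool(-88,12,-88),.02)])
E
```

```text
[-0.0, 0.0, 0.42] [0.0, 0.0, 0.0]
[-0.0, 0.0, 0.42] [0.0, 0.0, 0.0]
[-0.0, 0.0, 0.42] [0.0, 0.0, 0.0]
[-0.01, 0.0, 0.42] [0.0, 0.0, 0.0]
--
[-0.08, -0.09, 0.01] [0.0, -0.07, 0.08]
[-0.08, -0.08, 0.01] [0.0, -0.07, 0.08]
--
[-0.13, -0.02, 0.03] [0.01, -0.07, 0.06]
[-0.13, -0.01, 0.04] [0.02, -0.06, 0.07]
--
```

Call:
step_arm:
  targets:
    - {"translation": [0, 0, 0.42], "dr": [0, 0, 0]}
    - {"translation": [0, 0, 0.42], "dr": [0, 0, 0]}
    - {"translation": [0, 0, 0.42], "dr": [0, 0, 0]}
    - {"translation": [-0.01, 0, 0.42], "dr": [0, 0, 0]}
    - {"translation": [0, 0, 0], "dr": [0, 0, 0]}
    - {"translation": [-0.08, -0.09, 0.01], "dr": [0, -0.07, 0.08]}
    - {"translation": [-0.08, -0.08, 0.01], "dr": [0, -0.07, 0.08]}
    - {"translation": [-0.13, -0.02, 0.03], "dr": [0.01, -0.07, 0.06]}
    - {"translation": [-0.13, -0.01, 0.04], "dr": [0.02, -0.06, 0.07]}
    - {"translation": [0, 0, 0], "dr": [0, 0, 0]}

```text
t: 20.98
position: [0.5987, -0.3438, 0.1818]
tcp_rot: [-0.074, 0.715, -0.691, -0.072]
force: [0.6, -0.0, -2.7]
width: 0.0167
grasp_force: 86.0
```

```bash
python3 - <<'E'
from h import *
p,r=now();g=p+r.apply([0,0,.054]);s=read_state();z=r.apply([0,0,1]);print(g,'z',z.round(3),r.as_euler('xyz',degrees=True),s['force'],s['qpos'])
im=grab_frame('side');grab_frame('top');grab_frame('wrist')
for c in ('top','side','wrist'):
  for n in ('mug','mug_mouth','square_spout'): print(c,n,[(np.round(d['position'],3).tolist(),round(d['score'],2)) for d in spot_point(n,c)])
rows(p,r,[((.598,-.332,.078),tool(-88,12,-88),.02),((.598,-.332,.066),tool(-88,12,-88),.006)])
E
```

```text
[ 0.59863012 -0.33271859  0.12890975] z [-0.     0.205 -0.979] [-179.61347478   11.79699576  -88.00018437] [ 0.64081047 -0.01027323 -2.68444007] [-0.31775904  0.37436216  0.30563736 -0.19543076 -1.56770804  0.35900735]
top mug [([0.597, -0.294, 0.065], 0.94), ([0.344, -0.097, -0.003], 0.48)]
top mug_mouth [([0.594, -0.273, 0.156], 0.91), ([0.352, -0.113, 0.09], 0.58)]
top square_spout [([0.597, -0.268, 0.223], 0.48)]
side mug [([0.343, -0.094, 0.002], 0.9), ([0.595, -0.296, 0.067], 0.75)]
side mug_mouth [([0.343, -0.112, 0.09], 0.77), ([0.598, -0.276, 0.149], 0.66)]
side square_spout [([0.594, -0.275, 0.226], 0.62)]
wrist mug [([0.597, -0.295, 0.063], 0.87), ([0.342, -0.097, 0.003], 0.87)]
wrist mug_mouth []
wrist square_spout []
[0.03, 0.0, 0.17] [-0.0, -0.0, 0.0]
[0.04, 0.0, 0.16] [-0.0, -0.0, 0.0]
[0.03, 0.01, 0.17] [-0.01, -0.0, 0.0]
--
[0.01, -0.0, 0.06] [0.0, -0.0, -0.0]
[0.01, -0.0, 0.06] [0.0, -0.0, -0.0]
--
```

Call:
step_arm:
  targets:
    - {"translation": [0.03, 0, 0.17], "dr": [0, 0, 0]}
    - {"translation": [0.03, 0, 0.16], "dr": [0, 0, 0]}
    - {"translation": [0.03, 0, 0.17], "dr": [0, 0, 0]}
    - {"translation": [0.01, 0, 0.06], "dr": [0, 0, 0]}
    - {"translation": [0, 0, 0], "dr": [0, 0, 0]}

```text
t: 22.2
position: [0.5979, -0.3413, 0.1213]
tcp_rot: [-0.073, 0.715, -0.692, -0.074]
force: [-0.2, 0.3, -2.1]
width: 0.0161
grasp_force: 85.9
```

Call:
step_arm:
  targets:
    - {"translation": [0.01, 0, 0.05], "dr": [0, 0, 0]}
    - {"translation": [0, 0, 0.02], "dr": [0, 0, 0]}
    - {"translation": [0, 0, 0], "dr": [0, 0, 0]}

```text
t: 22.58
position: [0.5984, -0.3414, 0.116]
tcp_rot: [-0.074, 0.715, -0.692, -0.073]
force: [-0.6, -1.7, 1.8]
width: 0.0166
grasp_force: 86.9
```

Call:
step_arm:
  targets:
    - {"translation": [0, 0, 0.03], "dr": [0, 0, 0]}
    - {"translation": [0, 0, 0], "dr": [0, 0, 0]}

```text
t: 22.82
position: [0.5985, -0.3415, 0.1156]
tcp_rot: [-0.073, 0.715, -0.691, -0.071]
force: [-2.5, -1.3, 10.7]
width: 0.016
grasp_force: 87.3
```

Call:
step_arm:
  targets:
    - {"translation": [0, 0, 0], "dr": [0, 0, 0]}
    - {"translation": [0, 0, 0], "dr": [0, 0, 0]}
    - {"translation": [0, 0, 0], "dr": [0, 0, 0]}
    - {"translation": [0, 0, 0], "dr": [0, 0, 0]}
    - {"translation": [0, 0, 0], "dr": [0, 0, 0]}
  hand: 0.65
  squeeze: 30

```text
t: 23.45
position: [0.5981, -0.3402, 0.1118]
tcp_rot: [-0.073, 0.715, -0.691, -0.074]
force: [0.0, -0.2, 0.5]
width: 0.056
grasp_force: 0.0
```

```bash
python3 - <<'E'
from h import *
p,r=now();s=read_state();print(p,s['force'],s['width'])
grab_frame('side');grab_frame('top');grab_frame('wrist')
for c in ('top','side','wrist'):
  for n in ('mug','mug_mouth','mug_handle','square_spout'): print(c,n,[(np.round(d['position'],3).tolist(),round(d['score'],2)) for d in spot_point(n,c)])
E
```

```text
[ 0.59811376 -0.3402092   0.1117951 ] [ 0.00071764 -0.19352226  0.45666145] 0.05603002062437143
top mug [([0.594, -0.283, -0.001], 0.94), ([0.348, -0.096, -0.0], 0.54)]
top mug_mouth [([0.474, -0.392, -0.002], 0.73), ([0.597, -0.27, 0.093], 0.58), ([0.505, -0.186, 0.001], 0.44)]
top mug_handle [([0.596, -0.332, 0.058], 0.74)]
top square_spout [([0.596, -0.273, 0.223], 0.7)]
side mug [([0.595, -0.287, -0.001], 0.88), ([0.339, -0.092, -0.002], 0.59)]
side mug_mouth [([0.597, -0.274, 0.087], 0.67), ([0.345, -0.112, 0.091], 0.59)]
side mug_handle [([0.338, -0.056, 0.062], 0.81), ([0.596, -0.331, 0.059], 0.63)]
side square_spout [([0.598, -0.274, 0.225], 0.91), ([0.57, -0.528, 0.0], 0.18)]
wrist mug [([0.596, -0.288, 0.002], 0.7)]
wrist mug_mouth []
wrist mug_handle [([0.595, -0.332, 0.064], 0.86)]
wrist square_spout []
```

The mug stands with its mouth at (0.597,-0.272), under the spout tip. Retreating, then going over the pump head with fingers shut.

```bash
python3 - <<'E'
from h import *
p,r=now();g=p+r.apply([0,0,.054])
a=-r.apply([0,0,1])
rows(p,r,[(g+a*.06,r,.03),(g+a*.18,r,.06),((.60,-.36,.37),tool(-88),.05),((.650,-.195,.34),tool(-88),.05)])
E
```

```text
[-0.0, -0.0, -0.3] [0.0, 0.0, 0.0]
[-0.0, -0.0, -0.3] [0.0, 0.0, 0.0]
--
[-0.0, -0.0, -0.6] [0.0, 0.0, 0.0]
[-0.0, 0.0, -0.6] [0.0, 0.0, 0.0]
--
[-0.15, -0.01, -0.43] [-0.0, 0.09, -0.0]
[-0.12, -0.01, -0.44] [-0.0, 0.09, -0.0]
[-0.09, -0.0, -0.45] [-0.0, 0.09, -0.0]
--
[-0.41, -0.14, 0.07] [-0.0, -0.0, -0.0]
[-0.41, -0.14, 0.08] [-0.0, -0.0, -0.0]
[-0.4, -0.14, 0.07] [-0.0, -0.0, -0.0]
[-0.41, -0.14, 0.08] [-0.0, -0.0, -0.0]
--
```

Call:
step_arm:
  targets:
    - {"translation": [0, 0, -0.3], "dr": [0, 0, 0]}
    - {"translation": [0, 0, -0.3], "dr": [0, 0, 0]}
    - {"translation": [0, 0, -0.6], "dr": [0, 0, 0]}
    - {"translation": [0, 0, -0.6], "dr": [0, 0, 0]}

```text
t: 24.7
position: [0.5984, -0.3777, 0.2897]
tcp_rot: [-0.073, 0.715, -0.691, -0.074]
force: [1.6, -0.5, 0.3]
width: 0.0553
grasp_force: 0.0
```

Call:
step_arm:
  targets:
    - {"translation": [-0.15, -0.01, -0.43], "dr": [0, 0.09, 0]}
    - {"translation": [-0.12, -0.01, -0.44], "dr": [0, 0.09, 0]}
    - {"translation": [-0.09, 0, -0.45], "dr": [0, 0.09, 0]}
    - {"translation": [-0.41, -0.14, 0.07], "dr": [0, 0, 0]}
    - {"translation": [-0.41, -0.14, 0.08], "dr": [0, 0, 0]}
    - {"translation": [-0.4, -0.14, 0.07], "dr": [0, 0, 0]}
    - {"translation": [-0.41, -0.14, 0.08], "dr": [0, 0, 0]}
    - {"translation": [0, 0, 0], "dr": [0, 0, 0]}
    - {"translation": [0, 0, 0], "dr": [0, 0, 0]}
  hand: 0

```text
t: 25.82
position: [0.6503, -0.1954, 0.3939]
tcp_rot: [0.0, 0.719, -0.695, 0.003]
force: [-1.3, -0.5, 0.0]
width: 0.0
grasp_force: 0.0
```

```bash
python3 - <<'E'
from h import *
import cv2
p,r=now();s=read_state();print(p,r.as_euler('xyz',degrees=True),s['width'],s['force'],s['qpos'])
im=grab_frame('side');grab_frame('top');w=grab_frame('wrist')
for c in ('top','side','wrist'):
  for n in ('mug','mug_mouth','square_pump_top','spice_jar'): print(c,n,[(np.round(d['position'],3).tolist(),round(d['score'],2)) for d in spot_point(n,c)])
v=cv2.resize(im[150:350,260:450],(399,420))
cv2.imwrite('pics/c4.png',np.hstack([v,cv2.resize(w[60:],(400,420))])[:,:,::-1])
rows(p,r,[((.650,-.195,.295),tool(-88),.03)])
E
```

```text
[ 0.65034917 -0.19538891  0.39388914] [-179.79377481   -0.24831192  -88.10847288] 4.065750897774283e-05 [-1.27278038 -0.49131706  0.04977375] [ 0.00348907  0.2862665   0.52376532  0.00434385 -1.80456731  0.03054623]
top mug [([0.596, -0.286, 0.002], 0.96), ([0.345, -0.094, -0.0], 0.63)]
top mug_mouth [([0.598, -0.272, 0.094], 0.83), ([0.352, -0.113, 0.09], 0.66)]
top square_pump_top [([0.654, -0.196, 0.267], 0.8)]
top spice_jar [([0.463, -0.285, -0.002], 0.62), ([0.37, -0.301, -0.0], 0.49)]
side mug [([0.594, -0.288, 0.0], 0.71), ([0.342, -0.094, 0.002], 0.68)]
side mug_mouth [([0.344, -0.113, 0.091], 0.89)]
side square_pump_top [([0.647, -0.195, 0.268], 0.92)]
side spice_jar [([0.457, -0.286, -0.0], 0.83)]
wrist mug [([0.342, -0.098, 0.001], 0.85), ([0.597, -0.286, -0.002], 0.8)]
wrist mug_mouth [([0.6, -0.273, 0.084], 0.6), ([0.347, -0.11, 0.092], 0.57)]
wrist square_pump_top [([0.652, -0.2, 0.268], 0.82)]
wrist spice_jar [([0.368, -0.304, -0.001], 0.78), ([0.46, -0.283, -0.002], 0.74)]
[-0.0, 0.0, 0.22] [-0.0, -0.0, -0.0]
[-0.01, 0.0, 0.23] [-0.0, -0.01, -0.0]
--
```

View pics/c4.png

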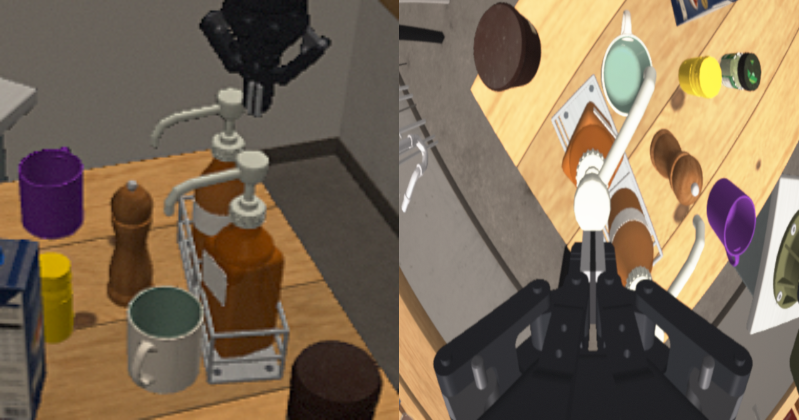

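The mug stands under the square spout (left crop 165,335), the jar stands away by the yellow one, and the shut fingers are over the square pump head. Pressing.

Call:
step_arm:
  targets:
    - {"translation": [0.01, 0, 0.22], "dr": [0, 0, 0]}
    - {"translation": [0, 0, 0.22], "dr": [0, 0, 0]}
    - {"translation": [0, 0, 0.07], "dr": [0, 0, 0]}
    - {"translation": [0, 0, 0], "dr": [0, 0, 0]}

```text
t: 27.08
position: [0.6506, -0.1964, 0.3426]
tcp_rot: [0.0, 0.719, -0.695, 0.003]
force: [-0.4, -0.3, 0.5]
width: -0.0
grasp_force: 0.0
```

Call:
step_arm:
  targets:
    - {"translation": [0, 0, 0.06], "dr": [0, 0, 0]}
    - {"translation": [0, 0, 0.06], "dr": [0, 0, 0]}
    - {"translation": [0, 0, 0.05], "dr": [0, 0, 0]}
    - {"translation": [0, 0, 0.05], "dr": [0, 0, 0]}
    - {"translation": [0, 0, 0], "dr": [0, 0, 0]}

```text
t: 27.7
position: [0.651, -0.1966, 0.3219]
tcp_rot: [-0.0, 0.719, -0.695, 0.004]
force: [0.4, 1.5, 7.5]
width: -0.0002
grasp_force: 3.4
```

Call:
step_arm:
  targets:
    - {"translation": [0, 0, 0.05], "dr": [0, 0, 0]}
    - {"translation": [0, 0, 0.05], "dr": [0, 0, 0]}
    - {"translation": [0, 0, 0], "dr": [0, 0, 0]}
    - {"translation": [0, 0, 0], "dr": [0, 0, 0]}

```text
t: 28.2
position: [0.6507, -0.1966, 0.316]
tcp_rot: [-0.001, 0.719, -0.695, 0.006]
force: [-3.4, 4.3, 17.1]
width: -0.0001
grasp_force: 8.5
```

17 N is past the 9 N needed, so the pump is at its stop. Releasing.

Call:
step_arm:
  targets:
    - {"translation": [0, 0, -0.1], "dr": [0, 0, 0]}
    - {"translation": [0, 0, -0.1], "dr": [0, 0, 0]}
    - {"translation": [0, 0, -0.15], "dr": [0, 0, 0]}
    - {"translation": [0, 0, -0.3], "dr": [0, 0, 0]}
    - {"translation": [0, 0, -0.4], "dr": [0, 0, 0]}
    - {"translation": [0, 0, -0.3], "dr": [0, 0, 0]}
    - {"translation": [0, 0, 0], "dr": [0, 0, 0]}
    - {"translation": [0, 0, 0], "dr": [0, 0, 0]}
    - {"translation": [0, 0, 0], "dr": [0, 0, 0]}

```text
t: 29.32
position: [0.6504, -0.1958, 0.4437]
tcp_rot: [0.001, 0.719, -0.695, 0.001]
force: [-0.0, 0.1, -0.6]
width: -0.0
grasp_force: 0.0
```

```bash
python3 - <<'E'
from h import *
import cv2
p,r=now();s=read_state();print(s['t'],p,s['force'])
im=grab_frame('side');t=grab_frame('top');w=grab_frame('wrist')
for c in ('top','side','wrist'):
  for n in ('mug','mug_mouth','square_spout','square_pump_top','spice_jar','mill','carton'): print(c,n,[(np.round(d['position'],3).tolist(),round(d['score'],2)) for d in spot_point(n,c)][:2])
E
```

```text
29.325 [ 0.65040265 -0.19582906  0.44370878] [-0.01639679  0.10020949 -0.62711199]
top mug [([0.595, -0.286, 0.001], 0.78), ([0.344, -0.098, 0.001], 0.78)]
top mug_mouth [([0.35, -0.113, 0.091], 0.97), ([0.596, -0.274, 0.094], 0.9)]
top square_spout [([0.596, -0.272, 0.221], 0.62)]
top square_pump_top []
top spice_jar [([0.367, -0.3, 0.003], 0.85), ([0.463, -0.284, -0.001], 0.61)]
top mill [([0.507, -0.186, 0.0], 0.71)]
top carton [([0.473, -0.392, -0.0], 0.82)]
side mug [([0.598, -0.274, 0.223], 0.67), ([0.343, -0.093, 0.002], 0.6)]
side mug_mouth [([0.346, -0.112, 0.09], 0.91), ([0.595, -0.277, 0.086], 0.76)]
side square_spout [([0.596, -0.273, 0.224], 0.83)]
side square_pump_top [([0.648, -0.198, 0.269], 0.74)]
side spice_jar [([0.457, -0.286, 0.001], 0.68)]
side mill []
side carton [([0.466, -0.394, -0.003], 0.65)]
wrist mug [([0.341, -0.099, 0.002], 0.85), ([0.6, -0.288, -0.001], 0.77)]
wrist mug_mouth [([0.348, -0.112, 0.092], 0.76), ([0.6, -0.274, 0.086], 0.75)]
wrist square_spout [([0.6, -0.273, 0.224], 0.69)]
wrist square_pump_top [([0.652, -0.2, 0.266], 0.87), ([0.598, -0.272, 0.087], 0.18)]
wrist spice_jar [([0.369, -0.303, -0.0], 0.96), ([0.461, -0.282, 0.002], 0.89)]
wrist mill [([0.506, -0.183, -0.002], 0.61)]
wrist carton [([0.467, -0.392, 0.0], 0.83), ([0.593, -0.332, 0.062], 0.44)]
```

Everything is in place and the pump is back up.

```bash
python3 -c "
from cell import *
print(close_job())"
```

```text
the job is handed in; nothing more can be done
None
```

The job is handed in: I moved the spice jar aside, still upright, stood the mug under the square bottle's spout, and pressed that pump to its stop (17 N) and let it come fully back up; the handed-in verdict itself wasn't reported.

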